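# Free the face brush from its drying dock with the forked key

## Robot

A 6-joint arm with a two-finger parallel gripper is mounted at the origin on the work surface. World frame = base frame: x ahead of the robot, y to its left, z up, the work surface at z = 0. Lengths are in mm, angles in degrees, forces in N, time in s.
With the tool pointing down it reaches from about 300 to 850 mm from the base axis. Payload 4.2 kg.
Tool frame: the origin (TCP) lies midway between the tips of the shut fingers; the grasp point (between the pads) lies 19 mm behind it (env.grip_point_offset is the distance from the TCP to the grasp point, in mm); z points along the fingers, x is the direction in which the jaws open and shut, and the axes are right-handed (so a half turn about z gives the same grasp; the last joint's range is limited). The gripper opens to 91 mm and grips with 3 to 60 N. Pads are 32 mm wide; open, the fingers measure 118 mm over their backs; the gripper's body (76 mm by 178 mm) begins 60 mm behind the grasp point.
Start: joints at [-78.209, 18.312, 89.639, -0, 72.044, -1.146], TCP at [128.736, -560.42, 213.976] pointing down, gripper open.
Joint ranges: [-177.97, 177.97], [-48.28, 115.42], [12.27, 149.76], [-77.06, 257.06], [2.81, 150.46], [-146.56, 146.56]. Speed limits (degrees/s): [147.25, 147.25, 180, 180, 180, 180].

## Interface

Orientations are given as [roll, pitch, yaw] about the fixed x, y, z axes, in that order (R = Rz(yaw) Ry(pitch) Rx(roll)).
In Python, from workcell import env gives the robot as it stands.
- The arm moves only by the shell command python3 -m pendant 'ROWS' [FORCE]. ROWS is JSON, a list of rows, each an object with "xyz": the shift along the tool's x, y, z in m, a list of three; "roll": the turn about the tool's z in degrees; "jaw": the closure, from 0 (fully open) to 1 (shut). A call has exactly 8 rows; each row is the pose to reach, as a shift and turn from the pose commanded when the call began, along the tool's axes at that moment; what a row does not reach only later rows make up. A row lasts 1/8 s, in which the tool goes at most 62.5 mm and 10.7 degrees, less where a joint would pass 70% of its speed; a pose out of reach is approached as far as the arm can. A call with a gripper value outside its range is refused whole. The fingers move at their own pace and stop on an object; FORCE is the grip in N (left out, the last holds). Time passes only in rows, so rows that repeat a pose let the fingers close, or fill a call up. It gives the time, the measured TCP pose, the force and the opening at its end, in the units of the state.
- env.state(): the state, without advancing time (a new reading comes with each control period).
- env.grab_frame(name): name is "scene" or "top" or "wrist"; returns (picture, depth): 400x640x3 uint8, blue, green, red; 400x640 float32, mm along the optical axis (not along the pixel's ray), 0 where there is no reading.
- env.camera_params(name): a dict with "camera_matrix" (3x3 intrinsics, pixels), "D" ([k1, k2, p1, p2, k3] as OpenCV has them; the pictures are not rectified), "cam_to_world" (4x4, takes a point from camera to world coordinates); the wrist camera has in their place "hand_eye" (4x4, takes a point from camera to tool coordinates, whose origin is the TCP and whose axes are the tool frame's). Camera axes: x right, y up, looking along -z (the intrinsics and any distortion apply to the point x, -y, -z); pixel columns grow to the right and rows downward; lengths in mm; the calibration is good to about 2 mm. A picture is of the moment at which its call begins: read the wrist's pose just before it. camera_params takes no time and is no camera call.
- env.job_done(): hands the job in, once; it reports no verdict.
The state is a dict: "time_s": time; "qpos": joint angles; "qvel": joint speeds; "effort": joint torques, N m; "ee_pos": TCP position; "ee_rot": TCP orientation; "force": force on the tool from outside, world axes, zero at the start; "torque": the same for the moment, N m; "gripper_width": finger opening in mm.
Only numpy, scipy, OpenCV 4.12 (cv2) and the standard library are available. Lean on these libraries where they do the work, as an engineer would, in place of code of your own. Each camera call takes 0.05 s, during which the arm holds its last target. There are 200 camera calls.

## Task

The grey face brush is locked in its white dock by a spring bar. Take the forked key out of the ceramic holder, straddle the bar with it and push the bar's collar back against its spring until the brush pops up, then hang the key fully home in its slot in the holder again. Lift the brush out and set it down gently, standing upright in the wooden tray, without disturbing the other things on the shelf.

Things in the scene. Friction and masses are not known exactly. Their poses are not given: they have to be found in the camera images.
- dock: White plastic dock fixed to the shelf, base plate 134 x 62 x 6 mm. Origin: centre of its underside; x runs along the spring bar from the spring housing towards the brush, z up. Along x: spring housing (x -63 to -40 mm, 34 wide, top z 46), collar on the bar, open gap for the key, low block that the bar runs through (x 14 to 28, 30 wide, top z 43), brush pocket (x 28 to 68).
- pocket (a point): Centre of the mouth of the dock's brush pocket (dock x 48, y 0, z 58 mm): 40 (x) x 43 (y) mm outside, walls 5 mm. A sprung ejector plate beneath the brush (2.5 N) lifts it 18 mm as soon as the bar's tip is clear of its eye; the brush then stays raised, standing in the pocket, and the bar, when let go, springs back beneath it.
- fork_gap (a point): Middle of the open gap (dock x 2, y 0, z 32 mm), on the axis of the bar, between the collar's face at rest (dock x -10) and the low block (dock x 14). Axes as the dock; the base plate is 26 mm below this point. The bar is a steel rod of 6 mm diameter along dock x; its tip goes through the low block into the brush's eye.
- collar (a point): Centre of the face, towards the brush, of the steel collar on the bar: a disc of 22 mm diameter, 6 mm thick. Moves with the bar; axes as the dock.
- bar (a joint): Travel of the spring bar with its collar, in m: 0 at rest (brush locked), up to 0.018 pushed fully back in the dock's -x direction. The brush comes free at about 0.007 to 0.012. Spring force 2.3 N at rest, 5 N at full travel, plus 1 to 2 N friction.
- brush: Grey hard silicone face brush, about 55 g, standing in the dock's pocket, axes parallel to the dock's. Origin: centre of its underside. Tang 26 (x) x 30 (y) mm, z 0 to 40, with an eye along x at z 8 to 18, 12 wide; body 30 (x) x 40 (y) mm, rounded, z 40 to 74, with nubs on the x faces. Origin above the dock's underside: 20 to 21 mm locked, 38 mm popped up.
- fork: Forked key, about 70 g, hanging prongs down in the holder. Origin: midway between the prong tips; z up, x through its thickness, y across the prongs; a half turn about z looks the same. Two steel prongs 8 (x) x 6 (y) mm, 26 long, 12 mm apart; blade 8 x 24 mm, z 26 to 36; shoulder plate 14 x 48 mm, z 36 to 42; brown wooden handle 12 (x) x 24 (y) mm, z 42 to 96.
- handle (a point): Middle of the forked key's wooden handle, 69 mm above the prong tips. Axes as the key.
- holder: Cream ceramic toothbrush holder fixed to the shelf, 72 (x) x 74 (y) x 48 mm high. Origin: centre of its underside, z up. Oblong slot in the centre of its top, 16 (x) x 32 (y) mm, 40 deep: the key hangs in it with its shoulder on the rim (key origin 12 mm above the holder's underside, axes parallel). An empty 14 mm round hole at each x side of the slot.
- tray: Shallow open wooden tray fixed to the shelf, 140 (x) x 110 (y) x 18 (z) mm, walls and floor 5 mm thick. Origin: centre of its underside, z up.
- cup: Stainless steel cup, 72 mm diameter, 85 mm high, bystander. Origin: centre of its underside, z up.
- comb: Red plastic comb lying flat, 150 x 32 x 5 mm, bystander. Origin: centre of its underside.
- perfume: Small closed glass perfume bottle, 34 x 46 mm, 83 mm high, bystander. Origin: centre of its underside, z up.
- jar: Small closed white jar, 60 mm diameter, 50 mm high, bystander. Origin: centre of its underside.
- soap_dish: White soap dish with a bar of soap, 120 x 85 mm, 29 mm high, bystander. Origin: centre of its underside.
- nail_brush: Wooden nail brush, 90 x 40 mm, 30 mm high, bystander. Origin: centre of its underside.
There are look-alikes about, which are no part of the job. Leave any green or turquoise look-alike of the brush alone. Leave any turquoise look-alike of the dock alone.

How it is judged (in metres and radians):
On the way, in this order (a step that is already met when the one before it is completed fails the run):
1. the bar is held pushed back at least 5 mm by the key, not by the fingers, and the brush has popped up at least 10 mm in its pocket (value of joint bar above 0.005 m and contact force between fork and dock above 0.5 N and contact force between the fingers and dock below 0.5 N and z of brush in the frame of dock above 0.03 m), for 0.05 s.
2. the brush is lowered into the tray while still in the gripper, its underside no more than 12 mm above the tray's floor (z of brush in the frame of tray below 0.017 m and x of brush in the frame of tray between -0.062 and 0.062 m and y of brush in the frame of tray between -0.047 and 0.047 m and contact force between the fingers and brush above 0.3 N), for 0.05 s.
At the end, for the whole second after the job is handed in: The brush stands upright (within 0.12 rad) and still on the floor of the tray; the key hangs upright in the holder's slot, its shoulder within 4 mm of the rim; the spring bar has returned to within 3 mm of rest (z of brush in the frame of tray between 0.002 and 0.008 m and x of brush in the frame of tray between -0.062 and 0.062 m and y of brush in the frame of tray between -0.047 and 0.047 m and angle between each of brush, fork's own z axis and vertical below 0.12 rad and linear speed of each of brush, fork below 0.02 m/s and horizontal distance between fork and holder below 0.009 m and z of fork in the frame of holder between 0.008 and 0.016 m and value of joint bar below 0.003 m); the robot touches nothing.
It fails at once if a bystander (cup, comb, perfume, jar, soap dish, nail brush) is moved more than 30 mm (distance of any of cup, comb, perfume, jar, soap_dish, nail_brush from where it was at the start of the episode above 0.03 m).
It fails at once if the cup or the perfume bottle is tipped over (angle between any of cup, perfume's own z axis and vertical above 0.6 rad).
It also fails if it takes over 72 s, if anything falls off the work surface, if the arm or the gripper's body presses on something with over 40 N, if the wrist force passes 120 N, or if a joint passes its speed limit or range.

## Working session

There is one attempt and no reset: what is moved stays moved. The work goes in short steps, Python scripts to look and compute and a shell command to move; the robot and the scene stay as the last step left them, time stands still between calls to the robot, and variables do not carry over. Pictures are saved under pics/ and viewed, about 8 in all and at most 12, crops included, and the job is handed in when it is done.

```bash
ls; mkdir -p pics; cat > h.py <<'E'
import numpy as np, cv2, json
from scipy.spatial.transform import Rotation as Rn
from workcell import env
def T():
    s=env.state(); M=np.eye(4); M[:3,:3]=Rn.from_euler('xyz',s['ee_rot'],degrees=True).as_matrix(); M[:3,3]=s['ee_pos']; return M
def shot(name,fn):
    M=T(); img,d=env.grab_frame(name); p=env.camera_params(name)
    C=np.array(p['cam_to_world']) if name!='wrist' else M@np.array(p['hand_eye'])
    cv2.imwrite(f'pics/{fn}.png',img)
    np.savez(f'pics/{fn}.npz',img=img,d=d,C=C,K=np.array(p['camera_matrix']),D=np.array(p['D'],float))
def load(fn): return np.load(f'pics/{fn}.npz')
def pix(f,u,v,z=None,win=1):
    """pixel->world; by depth, or on plane of height z"""
    n=cv2.undistortPoints(np.array([[[u,v]]],float),f['K'],f['D'])[0,0]
    r=np.array([n[0],-n[1],-1.]); C=f['C']
    if z is None:
        w=f['d'][int(v)-win:int(v)+win+1,int(u)-win:int(u)+win+1]; w=w[w>0]
        t=np.median(w)
    else: t=(z-C[2,3])/(C[:3,:3]@r)[2]
    return C[:3,:3]@(r*t)+C[:3,3]
def cloud(f):
    h,w=f['d'].shape; u,v=np.meshgrid(np.arange(w),np.arange(h))
    n=cv2.undistortPoints(np.stack([u,v],-1).reshape(-1,1,2).astype(float),f['K'],f['D'])[:,0]
    P=np.c_[n[:,0],-n[:,1],-np.ones(len(n))]*f['d'].reshape(-1,1)
    return (P@f['C'][:3,:3].T+f['C'][:3,3]).reshape(h,w,3)
def proj(f,P):
    C=f['C']; q=(np.atleast_2d(P)-C[:3,3])@C[:3,:3]; q=q*[1,-1,-1]
    return cv2.projectPoints(q,np.zeros(3),np.zeros(3),f['K'],f['D'])[0][:,0]
E
python3 - <<'E'
from h import *
for n in('scene','top'): shot(n,n+'0')
print({k:np.round(v,2) for k,v in env.state().items()}, env.grip_point_offset)
for n in('scene','top'): f=load(n+'0'); print(f['C'].round(2),f['K'],f['D'])
print(env.camera_params('wrist'))
E
```

```text
pics
{'time_s': np.float64(0.1), 'qpos': array([-78.21,  18.35,  89.7 ,  -0.  ,  72.04,  -1.15]), 'qvel': array([ 0.07, -0.09, -0.2 ,  0.06,  0.  ,  0.01]), 'effort': array([ 0.000e+00, -4.133e+01, -2.325e+01,  7.000e-02,  4.000e-02,
       -0.000e+00]), 'ee_pos': array([ 128.65, -559.97,  213.2 ]), 'ee_rot': array([ 1.800e+02,  9.000e-02, -7.706e+01]), 'force': array([-0.81, -0.31,  0.28]), 'torque': array([-0.05,  0.01, -0.01]), 'gripper_width': np.float64(91.06)} 18.8
[[-6.20000e-01 -5.80000e-01  5.30000e-01  1.23884e+03]
 [ 7.90000e-01 -4.60000e-01  4.20000e-01  4.90470e+02]
 [ 0.00000e+00  6.70000e-01  7.40000e-01  9.88380e+02]
 [ 0.00000e+00  0.00000e+00  0.00000e+00  1.00000e+00]] [[474.05203076   0.         309.13725306]
 [  0.         474.05203076 198.4156618 ]
 [  0.           0.           1.        ]] [-0.13829284  0.          0.          0.          0.        ]
[[-1.00000e-02  9.90000e-01 -1.30000e-01  4.43040e+02]
 [-1.00000e+00 -1.00000e-02  2.00000e-02  1.16800e+01]
 [ 1.00000e-02  1.30000e-01  9.90000e-01  1.22064e+03]
 [ 0.00000e+00  0.00000e+00  0.00000e+00  1.00000e+00]] [[424.84055152   0.         325.22536675]
 [  0.         424.84055152 203.75104938]
 [  0.           0.           1.        ]] [-0.05552199  0.          0.          0.          0.        ]
{'camera_matrix': array([[287.48029421,   0.        , 317.78585218],
       [  0.        , 287.48029421, 196.75066819],
       [  0.        ,   0.        ,   1.        ]]), 'D': array([-0.0108316,  0.       ,  0.       ,  0.       ,  0.       ]), 'hand_eye': array([[ 9.99999683e-01, -7.56724207e-04, -2.48419436e-04,
        -8.19903623e-01],
       [-7.96102503e-04, -9.58994773e-01, -2.83422637e-01,
        -7.98502707e+01],
       [-2.37601700e-05,  2.83422745e-01, -9.58995071e-01,
        -1.71650133e+02],
       [ 0.00000000e+00,  0.00000000e+00,  0.00000000e+00,
         1.00000000e+00]])}
```

View pics/top0.png

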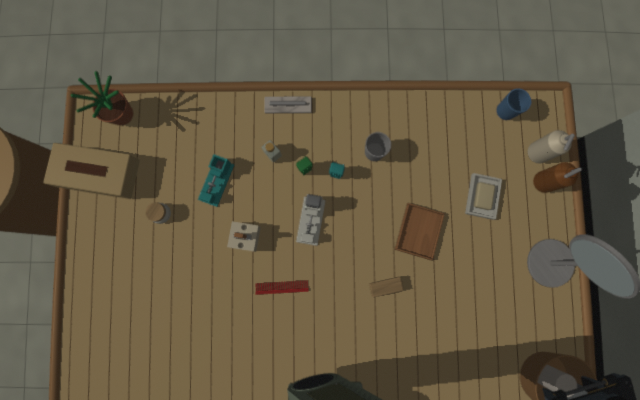

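View pics/scene0.png

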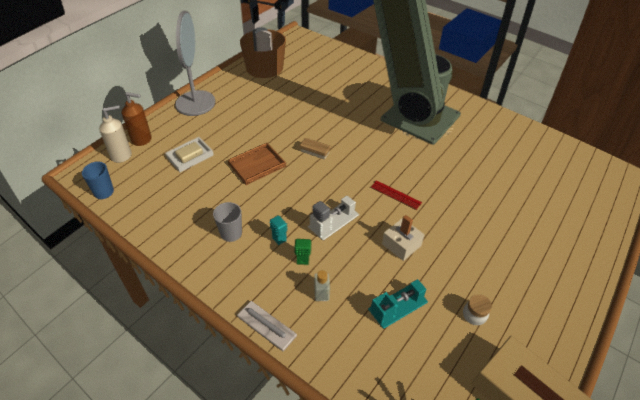

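Top view: white dock with the grey brush at (311,219), brush end at the top (313,202); holder with key (243,237); tray (421,231); cup (377,147); comb (282,288); nail brush (386,286). The turquoise dock and the green/turquoise blocks are decoys.

```bash
python3 - <<'E'
from h import *
f=load('top0'); P=cloud(f)
for n,u,v in [('brush',313,202),('housing',306,239),('holder',243,237),('tray',421,231),('cup',377,147),('comb',282,288),('nail',386,286),('gblock',304,165),('tblock',337,170),('tdock',215,181)]:
    print(n,pix(f,u,v).round(1))
def box(n,u0,u1,v0,v1,zl,zh):
    q=P[v0:v1,u0:u1].reshape(-1,3); q=q[(q[:,2]>zl)&(q[:,2]<zh)]
    r=cv2.minAreaRect(q[:,:2].astype(np.float32)); print(n,len(q),r, np.median(q[:,2]))
box('holder',225,262,218,255,40,60); box('handle',225,262,218,255,75,150)
box('tray',390,455,198,265,8,30); box('brush',295,330,190,215,65,120); box('dock',290,335,190,250,3,120); box('housing',290,325,225,250,38,60)
E
```

```text
brush [592.8  27.2  94.8]
housing [496.6  48.4  45. ]
holder [502.2 214.8  87.1]
tray [ 516.7 -281.5    4.1]
cup [ 766.  -161.8    4.4]
comb [361.4 118.5   4.6]
nail [ 364.1 -171.4   30.3]
gblock [698.4  51.2  75.2]
tblock [683.8 -39.5  73. ]
tdock [669.6 312.2   6.9]
holder 610 ((507.6707763671875, 223.5618896484375), (75.68547821044922, 71.90858459472656), 79.9325942993164) 48.315797251184904
handle 53 ((507.48565673828125, 223.6706085205078), (24.983495712280273, 11.652105331420898), 79.30889892578125) 106.87811036116
tray 463 ((516.4710693359375, -275.4125061035156), (109.66009521484375, 141.12188720703125), 72.45691680908203) 15.47887069328931
brush 186 ((598.6041870117188, 26.833715438842773), (39.88002014160156, 33.342777252197266), 78.95758819580078) 94.16428315625592
dock 1155 ((554.8972778320312, 31.987468719482422), (127.57556915283203, 170.36865234375), 89.32828521728516) 8.238360569561337
housing 115 ((512.088134765625, 45.21672058105469), (33.04759979248047, 47.49972915649414), 88.4786376953125) 45.397589610626255
```

```bash
cat >> h.py <<'E'
def go(x,y,z,yaw):
    """tool-frame shift (m) and roll from the measured pose (taken as vertical) to a target"""
    s=env.state(); y0=s['ee_rot'][2]; M=Rn.from_euler('xyz',[180,0,y0],degrees=True).as_matrix()
    d=M.T@(np.array([x,y,z])-s['ee_pos'])/1000
    r=-((yaw-y0+180)%360-180)
    print('shift',d.round(4),'roll',round(r,2),'rows',np.linalg.norm(d)/.0625,abs(r)/10.7)
E
python3 - <<'E'
from h import *
go(507.5,223.5,200,-11); go(450,-150,214,-11)
E
```

```text
shift [-0.6787 -0.5447  0.0132] roll -66.06 rows 13.925733930078392 6.173803137169519
shift [-0.3276 -0.405  -0.0008] roll -66.06 rows 8.334461526869848 6.173803137169519
```

```bash
python3 -m pendant '[{"xyz":[-0.045,-0.036,0],"roll":-9,"jaw":0},{"xyz":[-0.09,-0.072,0],"roll":-18,"jaw":0},{"xyz":[-0.135,-0.108,0],"roll":-27,"jaw":0},{"xyz":[-0.18,-0.144,0],"roll":-36,"jaw":0},{"xyz":[-0.225,-0.18,0],"roll":-45,"jaw":0},{"xyz":[-0.27,-0.216,0],"roll":-54,"jaw":0},{"xyz":[-0.315,-0.252,0],"roll":-62,"jaw":0},{"xyz":[-0.36,-0.288,0],"roll":-66,"jaw":0}]' 30; python3 -c "
from h import *
go(507.5,223.5,200,-11)"
```

```text
time_s: 1.1
ee_pos: [329.2, -143.4, 213.9]
ee_rot: [180.0, -0.0, -10.9]
force: [1.4, -0.2, -0.7]
gripper_width: 91.1
shift [ 0.1055 -0.394   0.0139] roll 0.06 rows 6.5302421330746405 0.006046577071774175
```

```bash
python3 -m pendant '[{"xyz":[0.015,-0.056,0],"roll":0,"jaw":0},{"xyz":[0.03,-0.112,0],"roll":0,"jaw":0},{"xyz":[0.045,-0.168,0],"roll":0,"jaw":0},{"xyz":[0.06,-0.224,0.002],"roll":0,"jaw":0},{"xyz":[0.075,-0.28,0.005],"roll":0,"jaw":0},{"xyz":[0.09,-0.336,0.01],"roll":0,"jaw":0},{"xyz":[0.105,-0.394,0.014],"roll":0,"jaw":0},{"xyz":[0.105,-0.394,0.014],"roll":0,"jaw":0}]'; python3 - <<'E'
from h import *
shot('wrist','w1'); f=load('w1'); P=cloud(f)
def zsel(c,r,zl,zh):
    q=P.reshape(-1,3); q=q[(q[:,2]>zl)&(q[:,2]<zh)&(np.hypot(q[:,0]-c[0],q[:,1]-c[1])<r)]
    print(c,len(q),cv2.minAreaRect(q[:,:2].astype(np.float32)),np.percentile(q[:,2],[2,50,98]).round(1))
zsel((507,223),60,43,52); zsel((507,223),35,100,115)
zsel((598,27),35,88,110); zsel((505,47),35,40,55)
cv2.imwrite('pics/w1c.png',cv2.resize(f['img'],None,fx=1.25,fy=1.25))
E
```

```text
time_s: 2.1
ee_pos: [508.3, 224.6, 198.3]
ee_rot: [180.0, 0.1, -10.8]
force: [-1.1, 0.1, -0.6]
gripper_width: 91.3
(507, 223) 3122 ((507.203125, 223.76504516601562), (74.38501739501953, 72.01114654541016), 80.19691467285156) [46.2 48.7 50.2]
(507, 223) 321 ((507.5410461425781, 224.33526611328125), (23.298416137695312, 11.614761352539062), 79.3038330078125) [103.3 108.5 110. ]
(598, 27) 1 ((592.854736328125, 49.67681884765625), (0.0, 0.0), 0.0) [88.4 88.4 88.4]
(505, 47) 419 ((514.7933959960938, 44.56816482543945), (33.164520263671875, 49.66676712036133), 79.6507339477539) [40.6 46.6 48.1]
```

View pics/w1c.png

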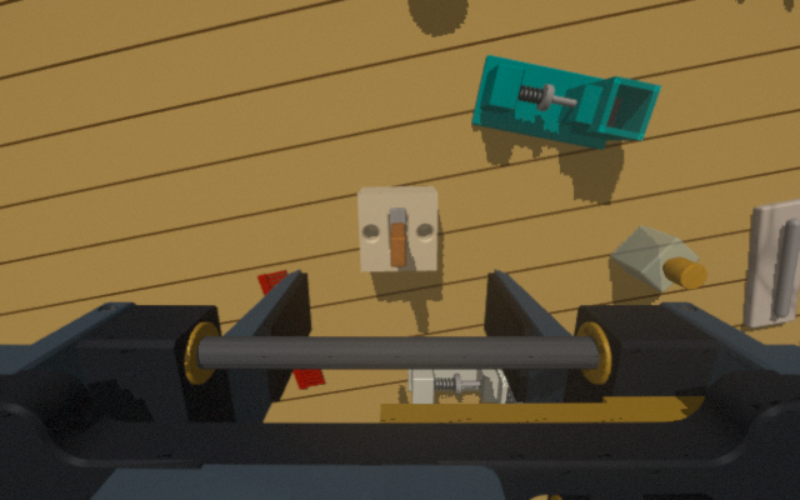

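```bash
python3 -m pendant '[{"xyz":[-0.001,0,0.03],"roll":-0.4,"jaw":0},{"xyz":[-0.001,0,0.065],"roll":-0.4,"jaw":0},{"xyz":[-0.001,0,0.1],"roll":-0.4,"jaw":0},{"xyz":[-0.001,0,0.125],"roll":-0.4,"jaw":0},{"xyz":[-0.001,0,0.134],"roll":-0.4,"jaw":0},{"xyz":[-0.001,0,0.134],"roll":-0.4,"jaw":0.5},{"xyz":[-0.001,0,0.134],"roll":-0.4,"jaw":1},{"xyz":[-0.001,0,0.134],"roll":-0.4,"jaw":1}]' 40
python3 -m pendant '[{"xyz":[0,0,0],"roll":0,"jaw":1},{"xyz":[0,0,0],"roll":0,"jaw":1},{"xyz":[0,0,0],"roll":0,"jaw":1},{"xyz":[0,0,0],"roll":0,"jaw":1},{"xyz":[0,0,-0.015],"roll":0,"jaw":1},{"xyz":[0,0,-0.03],"roll":0,"jaw":1},{"xyz":[0,0,-0.045],"roll":0,"jaw":1},{"xyz":[0,0,-0.06],"roll":0,"jaw":1}]' 40
```

```text
time_s: 3.15
ee_pos: [507.1, 221.8, 67.0]
ee_rot: [-179.9, -0.1, -10.7]
force: [-0.2, 0.2, 0.5]
gripper_width: 64.5
time_s: 4.15
ee_pos: [506.7, 221.7, 127.4]
ee_rot: [-180.0, -0.0, -10.7]
force: [-0.4, -0.5, -0.2]
gripper_width: 11.8
```

```bash
python3 -c "
from h import *
go(553,33.4,200,-11)"
```

```text
shift [ 0.0804  0.1765 -0.0726] roll 0.34 rows 3.313073967679816 0.0315148134283179
```

```bash
python3 -m pendant '[{"xyz":[0,0,-0.035],"roll":0,"jaw":1},{"xyz":[0.01,0.02,-0.065],"roll":0.3,"jaw":1},{"xyz":[0.025,0.055,-0.073],"roll":0.3,"jaw":1},{"xyz":[0.04,0.09,-0.073],"roll":0.3,"jaw":1},{"xyz":[0.055,0.125,-0.073],"roll":0.3,"jaw":1},{"xyz":[0.07,0.155,-0.073],"roll":0.3,"jaw":1},{"xyz":[0.08,0.176,-0.073],"roll":0.3,"jaw":1},{"xyz":[0.08,0.176,-0.073],"roll":0.3,"jaw":1}]'
python3 - <<'E'
from h import *
shot('wrist','w2'); shot('top','top2'); f=load('w2'); P=cloud(f)
def zsel(f,P,c,r,zl,zh):
    q=P.reshape(-1,3); q=q[(q[:,2]>zl)&(q[:,2]<zh)&(np.hypot(q[:,0]-c[0],q[:,1]-c[1])<r)]
    print(c,len(q),cv2.minAreaRect(q[:,:2].astype(np.float32)) if len(q) else 0)
zsel(f,P,(598,27),35,85,105); zsel(f,P,(503,47),30,40,55)
cv2.imwrite('pics/w2c.png',cv2.resize(f['img'][60:400,160:480],None,fx=1.75,fy=1.75,interpolation=2))
E
```

```text
time_s: 5.15
ee_pos: [552.8, 32.6, 199.5]
ee_rot: [-180.0, -0.0, -11.1]
force: [0.9, 0.4, -1.0]
gripper_width: 11.9
(598, 27) 1222 ((598.371337890625, 28.03348159790039), (39.323944091796875, 34.18986129760742), 79.21949005126953)
(503, 47) 585 ((507.9161376953125, 44.995460510253906), (33.47566223144531, 37.57339096069336), 79.50751495361328)
```

View pics/w2c.png

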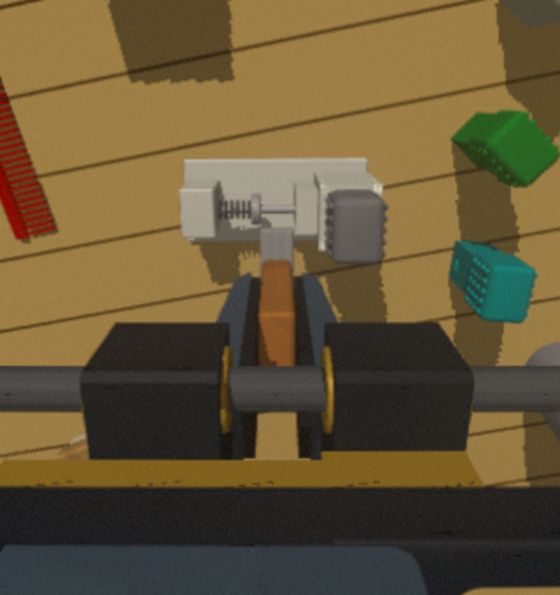

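```bash
python3 - <<'E'
from h import *
f=load('w2')
a=np.radians(-10.6); R=np.array([[np.cos(a),-np.sin(a)],[np.sin(a),np.cos(a)]])
for n,U,V,z,dx in [('bar',278,208,34,None),('bar2',288,208,34,None),('collartop',261,195,43,-10),('blk',295,182,43,14),('hous_rt_far',219,182,46,-40),('hous_rt_near',219,237,46,-40),('hous_lf',182,182,46,-63),('plate fl',185,160,6,-67),('plate fr',366,159,6,67)]:
    p=pix(f,160+U/1.75,60+V/1.75,z); print(n,p.round(1),'dockaxes',(R.T@p[:2]).round(1), dx)
print('brush',R.T@np.array([598.5,27.5]), 'tcp',R.T@env.state()['ee_pos'][:2])
q=cloud(f).reshape(-1,3); b=(q[:,2]>28)&(q[:,2]<40); w=q[:,:2]@R; 
s=b&(w[:,0]>525)&(w[:,0]<560)&(abs(w[:,1]-136)<15); print(s.sum(),np.c_[w[s],q[s,2]].round(0)[::4])
# key points: shoulder & handle
s=(q[:,2]>140)&(np.hypot(q[:,0]-553,q[:,1]-34)<26)&(q[:,2]<240); k=np.c_[w[s],q[s,2]]
for z in range(140,245,8):
    m=k[(k[:,2]>=z)&(k[:,2]<z+8)]
    if len(m)>3: print(z,len(m),np.percentile(m,[3,97],axis=0).round(1))
E
```

```text
bar [554.1  36.1  34. ] dockaxes [538.  137.4] None
bar2 [560.9  34.8  34. ] dockaxes [544.9 137.4] None
collartop [545.1  49.   43. ] dockaxes [526.8 148.4] -10
blk [568.8  53.2  43. ] dockaxes [549.3 156.9] 14
hous_rt_far [520.1  63.3  46. ] dockaxes [499.6 157.9] -40
hous_rt_near [511.8  26.8  46. ] dockaxes [498.1 120.5] -40
hous_lf [496.5  67.9  46. ] dockaxes [475.5 158.1] -63
plate fl [493.8  77.6   6. ] dockaxes [471.1 167.1] -67
plate fr [622.4  53.2   6. ] dockaxes [602.  166.8] 67
brush [583.22814432 137.12560544] tcp [536.64049052 135.25380587]
130 [[549. 151.  29.]
 [525. 147.  33.]
 [525. 145.  37.]
 [525. 143.  36.]
 [525. 140.  36.]
 [530. 140.  35.]
 [535. 140.  35.]
 [539. 140.  34.]
 [544. 140.  34.]
 [549. 140.  35.]
 [529. 139.  36.]
 [533. 139.  36.]
 [538. 139.  36.]
 [543. 139.  35.]
 [548. 139.  36.]
 [527. 138.  36.]
 [532. 138.  36.]
 [537. 138.  36.]
 [542. 138.  36.]
 [547. 138.  36.]
 [526. 136.  35.]
 [531. 136.  34.]
 [536. 136.  34.]
 [541. 136.  35.]
 [545. 136.  35.]
 [525. 136.  40.]
 [530. 135.  35.]
 [535. 135.  35.]
 [539. 135.  35.]
 [544. 135.  35.]
 [549. 135.  35.]
 [549. 129.  30.]
 [549. 124.  32.]]
164 238 [[529.5 143.9 169.1]
 [543.5 160.1 172. ]]
172 182 [[530.3 147.3 172. ]
 [542.  159.6 179.2]]
180 70 [[530.7 146.3 180.2]
 [542.3 148.4 187.7]]
188 73 [[531.  146.9 188.4]
 [542.  148.5 195.6]]
196 135 [[526.2 146.3 196.3]
 [547.5 152.1 204. ]]
204 228 [[523.  146.9 204.5]
 [550.  152.4 211.8]]
212 282 [[522.1 147.3 212.3]
 [551.  152.3 219.7]]
220 979 [[523.3 130.  220.6]
 [549.9 152.2 227.2]]
228 273 [[520.3 150.  228.2]
 [552.7 152.5 235.7]]
236 199 [[520.7 139.  236.1]
 [552.5 152.5 239.9]]
```

```bash
python3 -c "
from h import *
go(507.2,222.9,84,-10.4)"
```

```text
shift [-0.0803 -0.1766  0.1153] roll -0.59 rows 3.611044602219255 0.05495934971580221
```

```bash
python3 -m pendant '[{"xyz":[-0.02,-0.044,0],"roll":-0.6,"jaw":1},{"xyz":[-0.04,-0.088,0],"roll":-0.6,"jaw":1},{"xyz":[-0.06,-0.132,0],"roll":-0.6,"jaw":1},{"xyz":[-0.08,-0.177,0],"roll":-0.6,"jaw":1},{"xyz":[-0.08,-0.177,0],"roll":-0.6,"jaw":1},{"xyz":[-0.08,-0.177,0.03],"roll":-0.6,"jaw":1},{"xyz":[-0.08,-0.177,0.06],"roll":-0.6,"jaw":1},{"xyz":[-0.08,-0.177,0.06],"roll":-0.6,"jaw":1}]'
python3 - <<'E'
from h import *
shot('wrist','w3'); f=load('w3'); 
cv2.imwrite('pics/w3c.png',cv2.resize(f['img'][100:300,200:440],None,fx=2.5,fy=2.5,interpolation=2))
E
```

```text
time_s: 6.25
ee_pos: [505.9, 221.9, 137.1]
ee_rot: [179.8, 0.3, -10.4]
force: [0.0, 0.2, -0.8]
gripper_width: 12.1
```

View pics/w3c.png

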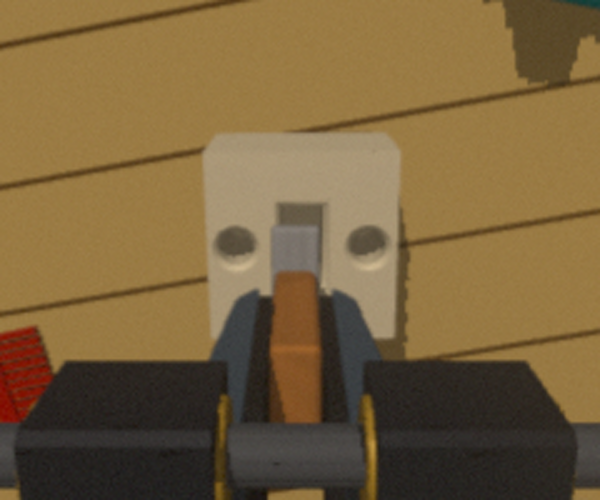

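```bash
python3 -m pendant '[{"xyz":[0.0013,-0.001,0.01],"roll":0,"jaw":1},{"xyz":[0.0013,-0.001,0.025],"roll":0,"jaw":1},{"xyz":[0.0013,-0.001,0.04],"roll":0,"jaw":1},{"xyz":[0.0013,-0.001,0.052],"roll":0,"jaw":1},{"xyz":[0.0013,-0.001,0.054],"roll":0,"jaw":1},{"xyz":[0.0013,-0.001,0.054],"roll":0,"jaw":0.7},{"xyz":[0.0013,-0.001,0.054],"roll":0,"jaw":0.7},{"xyz":[0.0013,-0.001,0.054],"roll":0,"jaw":0.7}]'
python3 -m pendant '[{"xyz":[0,0,0.01],"roll":0,"jaw":0.7},{"xyz":[0,0,0.019],"roll":0,"jaw":0.7},{"xyz":[0,0,0.019],"roll":0,"jaw":0.7},{"xyz":[0,0,0.019],"roll":0,"jaw":1},{"xyz":[0,0,0.019],"roll":0,"jaw":1},{"xyz":[0,0,0.019],"roll":0,"jaw":1},{"xyz":[0,0,0.019],"roll":0,"jaw":1},{"xyz":[0,0,0.019],"roll":0,"jaw":1}]' 55
```

```text
time_s: 7.3
ee_pos: [509.5, 223.8, 85.5]
ee_rot: [-180.0, -0.1, -10.4]
force: [0.1, 0.6, -0.3]
gripper_width: 26.8
time_s: 8.3
ee_pos: [509.2, 223.7, 66.1]
ee_rot: [-180.0, -0.0, -10.4]
force: [0.5, 0.4, -0.0]
gripper_width: 11.7
```

```bash
python3 -c "
from h import *
a=np.radians(-10.6); R=np.array([[np.cos(a),-np.sin(a)],[np.sin(a),np.cos(a)]])
x,y=R@[538,136.3];print(x,y)
go(x,y,190,-10.6)"
```

```text
553.8917869309739 35.00826145944081
shift [ 0.0779  0.1775 -0.1239] roll 0.24 rows 3.681434827898715 0.022303120826843263
```

```bash
python3 -m pendant '[{"xyz":[0,0,-0.05],"roll":0,"jaw":1},{"xyz":[0,0,-0.1],"roll":0,"jaw":1},{"xyz":[0.01,0.02,-0.124],"roll":0.2,"jaw":1},{"xyz":[0.03,0.06,-0.124],"roll":0.2,"jaw":1},{"xyz":[0.05,0.11,-0.124],"roll":0.2,"jaw":1},{"xyz":[0.065,0.15,-0.124],"roll":0.2,"jaw":1},{"xyz":[0.078,0.1775,-0.124],"roll":0.2,"jaw":1},{"xyz":[0.078,0.1775,-0.124],"roll":0.2,"jaw":1}]'
python3 - <<'E'
from h import *
shot('wrist','w4'); f=load('w4')
a=np.radians(-10.6); R=np.array([[np.cos(a),-np.sin(a)],[np.sin(a),np.cos(a)]])
print(env.state()['ee_pos'],'tcp',R.T@env.state()['ee_pos'][:2])
q=cloud(f).reshape(-1,3); w=q[:,:2]@R
s=(q[:,2]>130)&(np.hypot(q[:,0]-553,q[:,1]-34)<26)&(q[:,2]<240); k=np.c_[w[s],q[s,2]]
for z in range(130,225,4):
    m=k[(k[:,2]>=z)&(k[:,2]<z+4)]
    if len(m)>3: print(z,len(m),np.percentile(m,[3,97],axis=0).round(1).tolist())
cv2.imwrite('pics/w4c.png',cv2.resize(f['img'][100:300,200:440],None,fx=2.5,fy=2.5,interpolation=2))
E
```

```text
time_s: 9.3
ee_pos: [554.1, 33.3, 189.8]
ee_rot: [180.0, 0.0, -10.7]
force: [0.3, 0.4, -0.4]
gripper_width: 11.6
[553.82166235  34.51948286 189.76233908] tcp [538.02098355 135.80666273]
174 100 [[531.2, 148.3, 175.3], [544.0, 160.6, 178.0]]
178 318 [[531.3, 147.5, 178.0], [544.0, 160.1, 181.0]]
182 38 [[532.1, 147.6, 182.1], [543.1, 148.7, 185.9]]
186 42 [[532.1, 147.7, 186.1], [542.9, 150.1, 190.0]]
190 87 [[527.0, 147.2, 190.3], [548.8, 152.9, 193.9]]
194 105 [[524.6, 147.3, 194.1], [550.7, 153.1, 197.9]]
198 120 [[523.9, 147.0, 198.3], [551.4, 153.3, 201.9]]
202 135 [[523.8, 147.7, 202.1], [552.0, 153.1, 205.8]]
206 150 [[523.3, 147.7, 206.2], [552.0, 153.2, 209.9]]
210 181 [[522.8, 147.4, 210.1], [552.3, 153.3, 213.9]]
214 169 [[522.5, 147.6, 214.2], [552.8, 153.2, 217.9]]
218 197 [[522.6, 147.6, 218.1], [553.1, 153.1, 221.8]]
222 220 [[521.8, 147.8, 222.2], [553.3, 153.2, 225.9]]
```

View pics/w4c.png

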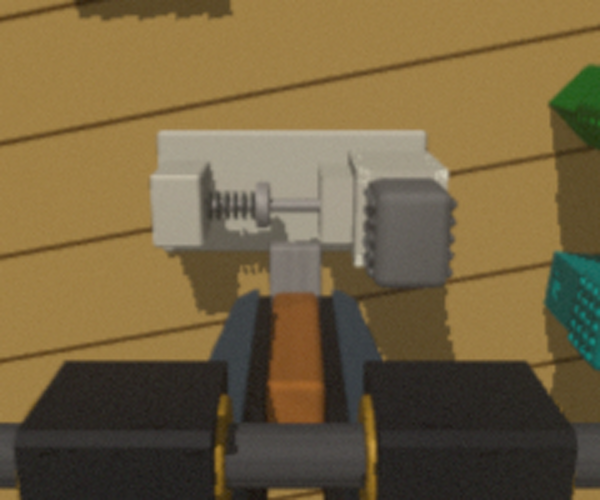

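```bash
python3 -m pendant '[{"xyz":[0.001,-0.001,0.02],"roll":0,"jaw":1},{"xyz":[0.001,-0.001,0.045],"roll":0,"jaw":1},{"xyz":[0.001,-0.001,0.07],"roll":0,"jaw":1},{"xyz":[0.001,-0.001,0.09],"roll":0,"jaw":1},{"xyz":[0.001,-0.001,0.1],"roll":0,"jaw":1},{"xyz":[0.001,-0.001,0.108],"roll":0,"jaw":1},{"xyz":[0.001,-0.001,0.112],"roll":0,"jaw":1},{"xyz":[0.001,-0.001,0.112],"roll":0,"jaw":1}]'
python3 - <<'E'
from h import *
shot('wrist','w5'); f=load('w5')
cv2.imwrite('pics/w5c.png',cv2.resize(f['img'][100:300,200:440],None,fx=2.5,fy=2.5,interpolation=2))
E
```

```text
time_s: 10.35
ee_pos: [555.2, 35.8, 78.1]
ee_rot: [-180.0, -0.0, -10.6]
force: [0.3, -0.7, -0.6]
gripper_width: 12.0
```

View pics/w5c.png

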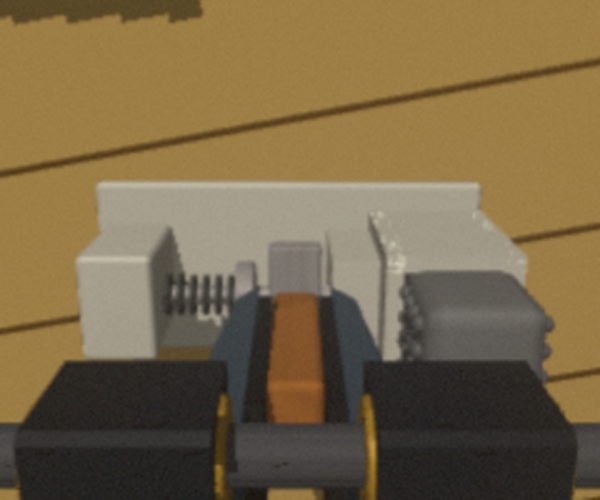

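```bash
python3 -m pendant '[{"xyz":[0,0,0.007],"roll":0,"jaw":1},{"xyz":[0,0,0.013],"roll":0,"jaw":1},{"xyz":[-0.004,0,0.013],"roll":0,"jaw":1},{"xyz":[-0.008,0,0.013],"roll":0,"jaw":1},{"xyz":[-0.012,0,0.013],"roll":0,"jaw":1},{"xyz":[-0.016,0,0.013],"roll":0,"jaw":1},{"xyz":[-0.019,0,0.013],"roll":0,"jaw":1},{"xyz":[-0.022,0,0.013],"roll":0,"jaw":1}]' 60
python3 -m pendant '[{"xyz":[-0.001,0,0],"roll":0,"jaw":1},{"xyz":[-0.002,0,0],"roll":0,"jaw":1},{"xyz":[-0.002,0,0],"roll":0,"jaw":1},{"xyz":[-0.002,0,0],"roll":0,"jaw":1},{"xyz":[-0.002,0,0],"roll":0,"jaw":1},{"xyz":[-0.002,0,0],"roll":0,"jaw":1},{"xyz":[-0.002,0,0],"roll":0,"jaw":1},{"xyz":[-0.002,0,0],"roll":0,"jaw":1}]'
python3 - <<'E'
from h import *
shot('wrist','w6'); f=load('w6')
q=cloud(f).reshape(-1,3); s=np.hypot(q[:,0]-600,q[:,1]-26)<15
print(np.percentile(q[s,2],[50,90,98]))
shot('scene','s6'); f=load('s6'); q=cloud(f).reshape(-1,3); s=np.hypot(q[:,0]-598,q[:,1]-27)<12
print(np.percentile(q[s,2],[50,90,98]))
E
```

```text
time_s: 11.4
ee_pos: [534.1, 39.8, 65.4]
ee_rot: [-180.0, -0.1, -10.6]
force: [4.3, -0.5, 0.0]
gripper_width: 11.8
time_s: 12.4
ee_pos: [531.6, 40.2, 64.9]
ee_rot: [-180.0, -0.0, -10.6]
force: [3.8, -0.2, 2.2]
gripper_width: 11.6
[113.74497559 157.16185118 176.69902478]
[183.18750918 187.02557009 187.88708845]
```

```bash
python3 -m pendant '[{"xyz":[0.006,0,0],"roll":0,"jaw":1},{"xyz":[0.014,0,0],"roll":0,"jaw":1},{"xyz":[0.022,0,0],"roll":0,"jaw":1},{"xyz":[0.022,0,-0.01],"roll":0,"jaw":1},{"xyz":[0.022,0,-0.035],"roll":0,"jaw":1},{"xyz":[0.022,0,-0.065],"roll":0,"jaw":1},{"xyz":[0.022,0,-0.095],"roll":0,"jaw":1},{"xyz":[0.022,0,-0.125],"roll":0,"jaw":1}]' 60
python3 - <<'E'
from h import *
shot('wrist','w7'); f=load('w7')
a=np.radians(-10.6); R=np.array([[np.cos(a),-np.sin(a)],[np.sin(a),np.cos(a)]])
s0=env.state(); t=R.T@s0['ee_pos'][:2]; print(s0['ee_pos'],'tcp',t)
q=cloud(f).reshape(-1,3); w=q[:,:2]@R
s=(q[:,2]>110)&(np.hypot(w[:,0]-t[0],w[:,1]-t[1])<26)&(q[:,2]<240); k=np.c_[w[s]-t,q[s,2]]
for z in range(130,225,4):
    m=k[(k[:,2]>=z)&(k[:,2]<z+4)]
    if len(m)>3: print(z,len(m),np.percentile(m,[3,97],axis=0).round(1).tolist())
s=(abs(w[:,0]-584)<25)&(abs(w[:,1]-137)<28)&(q[:,2]>103)&(q[:,2]<120)
print('brush',cv2.minAreaRect(q[s,:2].astype(np.float32)),np.median(q[s,2]))
cv2.imwrite('pics/w7c.png',cv2.resize(f['img'][100:300,200:440],None,fx=2.5,fy=2.5,interpolation=2))
print(507.4,224); go(507.4+.2,224-1,190,-10.4)
E
```

```text
time_s: 13.5
ee_pos: [551.7, 36.1, 190.9]
ee_rot: [180.0, 0.2, -10.6]
force: [0.3, -1.3, 0.2]
gripper_width: 12.0
[554.10870219  36.264864   195.20478389] tcp [537.98205994 137.57506091]
174 15 [[-8.1, 17.8, 175.9], [3.0, 25.3, 177.8]]
178 380 [[-9.7, 12.6, 178.6], [3.0, 25.1, 181.0]]
182 34 [[-8.3, 12.1, 182.2], [2.3, 13.7, 185.6]]
186 41 [[-8.7, 12.2, 186.3], [2.1, 13.6, 189.8]]
190 82 [[-13.4, 11.9, 190.5], [6.8, 17.7, 193.8]]
194 102 [[-15.3, 11.8, 194.1], [9.3, 17.7, 197.9]]
198 115 [[-17.2, 11.9, 198.2], [10.4, 17.9, 201.9]]
202 129 [[-17.1, 12.6, 202.2], [10.7, 17.9, 205.8]]
206 147 [[-17.7, 12.5, 206.1], [11.2, 17.9, 209.9]]
210 171 [[-18.1, 12.2, 210.2], [11.3, 17.9, 213.8]]
214 182 [[-18.0, 12.7, 214.2], [11.9, 17.9, 217.9]]
218 168 [[-18.4, 12.5, 218.2], [12.5, 18.0, 221.9]]
222 222 [[-17.9, 12.4, 222.2], [12.5, 17.9, 225.9]]
brush ((598.563720703125, 28.31756591796875), (38.517879486083984, 34.31087875366211), 79.81897735595703) 112.31595086884245
507.4 224
shift [-0.08   -0.175   0.0052] roll -0.16 rows 3.0801624964196983 0.015199451043438268
```

View pics/w7c.png

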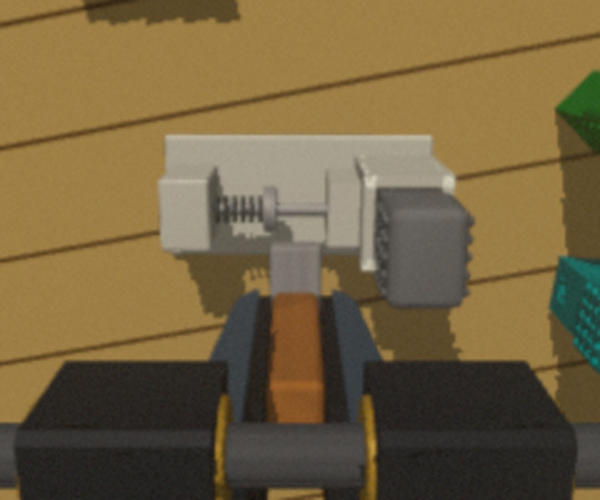

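```bash
python3 -m pendant '[{"xyz":[-0.02,-0.044,0],"roll":-0.2,"jaw":1},{"xyz":[-0.04,-0.088,0],"roll":-0.2,"jaw":1},{"xyz":[-0.06,-0.132,0],"roll":-0.2,"jaw":1},{"xyz":[-0.08,-0.175,0],"roll":-0.2,"jaw":1},{"xyz":[-0.08,-0.175,0],"roll":-0.2,"jaw":1},{"xyz":[-0.08,-0.175,0.03],"roll":-0.2,"jaw":1},{"xyz":[-0.08,-0.175,0.055],"roll":-0.2,"jaw":1},{"xyz":[-0.08,-0.175,0.055],"roll":-0.2,"jaw":1}]'
python3 - <<'E'
from h import *
shot('wrist','w8'); f=load('w8')
a=np.radians(-10.4); R=np.array([[np.cos(a),-np.sin(a)],[np.sin(a),np.cos(a)]])
s0=env.state(); t=R.T@s0['ee_pos'][:2]; print(s0['ee_pos'],'tcp',t,'holder',R.T@[507.4,224])
q=cloud(f).reshape(-1,3); w=q[:,:2]@R
s=(abs(q[:,2]-48)<5)&(np.hypot(*(w-t).T)<60); print(cv2.minAreaRect(q[s,:2].astype(np.float32)),np.percentile(w[s],[1,99],axis=0))
cv2.imwrite('pics/w8c.png',cv2.resize(f['img'][100:300,200:440],None,fx=2.5,fy=2.5,interpolation=2))
E
```

```text
time_s: 14.55
ee_pos: [504.8, 221.1, 133.0]
ee_rot: [179.8, 0.3, -10.4]
force: [0.2, 0.4, -1.4]
gripper_width: 11.8
[506.0224714  221.75133589 134.48435687] tcp [457.67890484 309.45503161] holder [458.62787575 311.91542376]
((507.210205078125, 223.4975128173828), (74.51799011230469, 72.16642761230469), 80.13359832763672) [[423.02472061 277.73540139]
 [494.09562938 348.44527102]]
```

View pics/w8c.png

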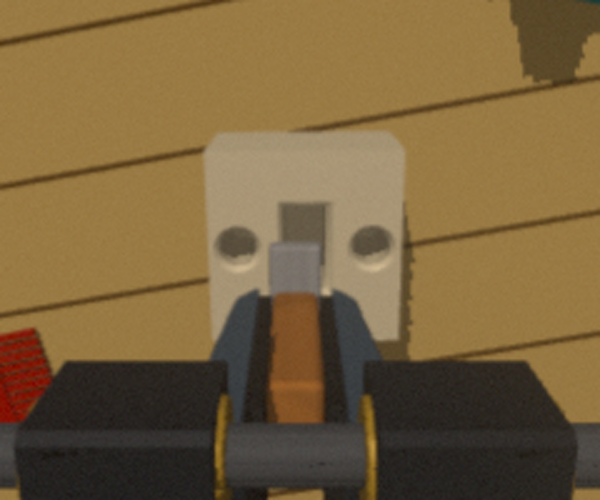

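```bash
python3 -m pendant '[{"xyz":[0.001,-0.0005,0],"roll":0,"jaw":1},{"xyz":[0.001,-0.0005,0],"roll":0,"jaw":1},{"xyz":[0.001,-0.0005,0],"roll":0,"jaw":1},{"xyz":[0.001,-0.0005,0],"roll":0,"jaw":1},{"xyz":[0.001,-0.0005,0],"roll":0,"jaw":1},{"xyz":[0.001,-0.0005,0],"roll":0,"jaw":1},{"xyz":[0.001,-0.0005,0],"roll":0,"jaw":1},{"xyz":[0.001,-0.0005,0],"roll":0,"jaw":1}]'
python3 -c "
from h import *
go(508,223.3,66,-10.4)"
```

```text
time_s: 15.6
ee_pos: [507.6, 223.1, 134.9]
ee_rot: [180.0, -0.0, -10.4]
force: [-0.1, 0.2, -1.1]
gripper_width: 11.7
shift [ 0.0003 -0.0002  0.0689] roll 0.04 rows 1.1022448541901628 0.0035156502861059596
```

```bash
python3 -m pendant '[{"xyz":[0,0,0.02],"roll":0,"jaw":1},{"xyz":[0,0,0.04],"roll":0,"jaw":1},{"xyz":[0,0,0.055],"roll":0,"jaw":1},{"xyz":[0,0,0.063],"roll":0,"jaw":1},{"xyz":[0,0,0.067],"roll":0,"jaw":1},{"xyz":[0,0,0.067],"roll":0,"jaw":1},{"xyz":[0,0,0.067],"roll":0,"jaw":1},{"xyz":[0,0,0.067],"roll":0,"jaw":1}]'
python3 -m pendant '[{"xyz":[0,0,0],"roll":0,"jaw":0.7},{"xyz":[0,0,0],"roll":0,"jaw":0.7},{"xyz":[0,0,0],"roll":0,"jaw":0.7},{"xyz":[0,0,0],"roll":0,"jaw":0.7},{"xyz":[0,0,-0.03],"roll":0,"jaw":0.6},{"xyz":[0,0,-0.075],"roll":0,"jaw":0.5},{"xyz":[0,0,-0.12],"roll":0,"jaw":0.3},{"xyz":[0,0,-0.134],"roll":0,"jaw":0.3}]'
python3 - <<'E'
from h import *
shot('wrist','w9'); f=load('w9'); q=cloud(f).reshape(-1,3)
r=np.hypot(q[:,0]-507,q[:,1]-224)
for zl,zh in((43,50),(50.5,60),(100,115)):
    s=(r<58)&(q[:,2]>zl)&(q[:,2]<zh); print(zl,s.sum(),cv2.minAreaRect(q[s,:2].astype(np.float32)),np.median(q[s,2]))
a=np.radians(-10.6); print('brush yaw etc'); go(598.5,27.8,190,-10.6); go(598.5,27.8,190,79.4); go(598.5,27.8,190,-100.6)
print(env.state()['qpos'])
E
```

```text
time_s: 16.6
ee_pos: [507.9, 223.2, 68.4]
ee_rot: [-180.0, -0.0, -10.4]
force: [0.2, -0.6, 0.2]
gripper_width: 11.8
time_s: 17.6
ee_pos: [508.9, 223.7, 204.9]
ee_rot: [-179.8, -0.3, -10.4]
force: [0.4, -0.8, 0.3]
gripper_width: 62.1
43 2846 ((507.1506042480469, 223.5279083251953), (74.642578125, 72.04818725585938), 80.32459259033203) 48.73875753148042
50.5 198 ((507.5796203613281, 225.59454345703125), (71.16902923583984, 65.47518920898438), 74.07754516601562) 54.51752614522488
100 310 ((507.2696838378906, 225.70687866210938), (23.767234802246094, 11.83458137512207), 79.59972381591797) 108.58491879891591
brush yaw etc
shift [0.1233 0.1766 0.0151] roll 0.24 rows 3.4553286555352365 0.02246727422743523
shift [0.1233 0.1766 0.0151] roll -89.76 rows 3.4553286555352365 8.388747679043597
shift [0.1233 0.1766 0.0151] roll 90.24 rows 3.4553286555352365 8.433682227498462
[ 2.25472407e+01  1.67601106e+01  9.32214649e+01 -3.97699632e-03
  6.96927397e+01  3.29077927e+01]
```

```bash
python3 -m pendant '[{"xyz":[0.02,0.03,0],"roll":-10,"jaw":0.3},{"xyz":[0.04,0.06,0],"roll":-20,"jaw":0.3},{"xyz":[0.06,0.09,0],"roll":-30,"jaw":0.3},{"xyz":[0.08,0.12,0.005],"roll":-40,"jaw":0.3},{"xyz":[0.1,0.15,0.01],"roll":-50,"jaw":0.3},{"xyz":[0.123,0.177,0.015],"roll":-60,"jaw":0.3},{"xyz":[0.123,0.177,0.015],"roll":-70,"jaw":0.3},{"xyz":[0.123,0.177,0.015],"roll":-80,"jaw":0.3}]'
python3 -m pendant '[{"xyz":[0,0,0],"roll":-9.8,"jaw":0.3},{"xyz":[0,0,0],"roll":-9.8,"jaw":0.3},{"xyz":[0,0,0],"roll":-9.8,"jaw":0.3},{"xyz":[0,0,0],"roll":-9.8,"jaw":0.3},{"xyz":[0,0,0],"roll":-9.8,"jaw":0.3},{"xyz":[0,0,0],"roll":-9.8,"jaw":0.3},{"xyz":[0,0,0],"roll":-9.8,"jaw":0.3},{"xyz":[0,0,0],"roll":-9.8,"jaw":0.3}]'
python3 - <<'E'
from h import *
shot('wrist','w10'); f=load('w10'); q=cloud(f).reshape(-1,3)
s=(np.hypot(q[:,0]-598,q[:,1]-27)<35)&(q[:,2]>103)&(q[:,2]<120); print(s.sum(),cv2.minAreaRect(q[s,:2].astype(np.float32)),np.median(q[s,2]))
go(598.5,27.8,76,79.4)
cv2.imwrite('pics/w10c.png',f['img'])
E
```

```text
time_s: 18.65
ee_pos: [595.9, 26.3, 184.4]
ee_rot: [-179.8, 0.1, 69.9]
force: [0.2, -0.3, 0.4]
gripper_width: 63.9
time_s: 19.65
ee_pos: [596.8, 26.9, 187.0]
ee_rot: [180.0, 0.0, 79.4]
force: [0.1, -0.3, -0.4]
gripper_width: 63.8
1425 ((598.0709228515625, 27.061107635498047), (39.732730865478516, 33.55018615722656), 79.1552734375) 112.36966133968744
shift [0.0012 0.0015 0.111 ] roll 0.03 rows 1.775622399805208 0.0031106447645725325
```

```bash
python3 -m pendant '[{"xyz":[0.0005,0.0015,0.03],"roll":0,"jaw":0.3},{"xyz":[0.0005,0.0015,0.06],"roll":0,"jaw":0.3},{"xyz":[0.0005,0.0015,0.085],"roll":0,"jaw":0.3},{"xyz":[0.0005,0.0015,0.1],"roll":0,"jaw":0.3},{"xyz":[0.0005,0.0015,0.109],"roll":0,"jaw":0.3},{"xyz":[0.0005,0.0015,0.111],"roll":0,"jaw":0.3},{"xyz":[0.0005,0.0015,0.111],"roll":0,"jaw":0.3},{"xyz":[0.0005,0.0015,0.111],"roll":0,"jaw":0.5}]' 20
python3 -m pendant '[{"xyz":[0,0,0],"roll":0,"jaw":0.7},{"xyz":[0,0,0],"roll":0,"jaw":0.7},{"xyz":[0,0,0],"roll":0,"jaw":0.7},{"xyz":[0,0,0],"roll":0,"jaw":0.7},{"xyz":[0,0,0],"roll":0,"jaw":0.7},{"xyz":[0,0,0],"roll":0,"jaw":0.7},{"xyz":[0,0,0],"roll":0,"jaw":0.7},{"xyz":[0,0,0],"roll":0,"jaw":0.7}]'
python3 -m pendant '[{"xyz":[0,0,-0.008],"roll":0,"jaw":0.7},{"xyz":[0,0,-0.018],"roll":0,"jaw":0.7},{"xyz":[0,0,-0.03],"roll":0,"jaw":0.7},{"xyz":[0,0,-0.045],"roll":0,"jaw":0.7},{"xyz":[0,0,-0.06],"roll":0,"jaw":0.7},{"xyz":[0,0,-0.075],"roll":0,"jaw":0.7},{"xyz":[0,0,-0.085],"roll":0,"jaw":0.7},{"xyz":[0,0,-0.085],"roll":0,"jaw":0.7}]'
python3 - <<'E'
from h import *
shot('scene','s11'); f=load('s11')
cv2.imwrite('pics/s11c.png',cv2.resize(f['img'][100:300,150:490],None,fx=2.2,fy=2.2,interpolation=2))
go(516.5,-277,160,79.4)
E
```

```text
time_s: 20.7
ee_pos: [598.9, 27.1, 76.7]
ee_rot: [179.9, -0.0, 79.4]
force: [0.8, -0.2, 0.0]
gripper_width: 56.6
time_s: 21.7
ee_pos: [598.5, 27.1, 76.0]
ee_rot: [180.0, 0.0, 79.4]
force: [0.0, -0.8, 0.9]
gripper_width: 40.3
time_s: 22.7
ee_pos: [598.9, 27.1, 161.9]
ee_rot: [179.9, -0.0, 79.4]
force: [-0.6, -0.7, 0.1]
gripper_width: 40.1
shift [-0.314  -0.0247  0.0011] roll 0.04 rows 5.0391701702299905 0.003359510064554929
```

View pics/s11c.png

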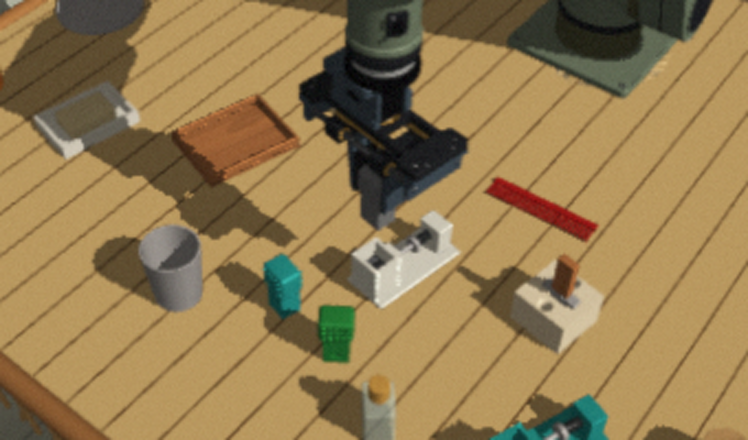

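The brush is out and gripped (opening 40 mm), the key sits in the holder, and the bar is back at rest.

```bash
python3 -m pendant '[{"xyz":[-0.035,-0.003,0],"roll":0,"jaw":0.7},{"xyz":[-0.08,-0.006,0],"roll":0,"jaw":0.7},{"xyz":[-0.13,-0.01,0],"roll":0,"jaw":0.7},{"xyz":[-0.18,-0.014,0],"roll":0,"jaw":0.7},{"xyz":[-0.23,-0.018,0],"roll":0,"jaw":0.7},{"xyz":[-0.28,-0.022,0],"roll":0,"jaw":0.7},{"xyz":[-0.314,-0.025,0],"roll":0,"jaw":0.7},{"xyz":[-0.314,-0.025,0],"roll":0,"jaw":0.7}]'
python3 -m pendant '[{"xyz":[0,0,0.02],"roll":0,"jaw":0.7},{"xyz":[0,0,0.045],"roll":0,"jaw":0.7},{"xyz":[0,0,0.07],"roll":0,"jaw":0.7},{"xyz":[0,0,0.09],"roll":0,"jaw":0.7},{"xyz":[0,0,0.1],"roll":0,"jaw":0.7},{"xyz":[0,0,0.105],"roll":0,"jaw":0.7},{"xyz":[0,0,0.108],"roll":0,"jaw":0.7},{"xyz":[0,0,0.108],"roll":0,"jaw":0.7}]'
python3 -c "
from h import *
shot('wrist','w12');f=load('w12');q=cloud(f).reshape(-1,3); s=env.state(); print(s['ee_pos'],s['ee_rot'],s['force'])
go(516.5,-277,43.5,79.4)
m=(np.hypot(q[:,0]-516,q[:,1]+277)<150)&(q[:,2]>10)&(q[:,2]<25); print(m.sum(),cv2.minAreaRect(q[m,:2].astype(np.float32)))"
```

```text
time_s: 23.75
ee_pos: [515.1, -278.9, 160.0]
ee_rot: [-179.9, -0.0, 79.2]
force: [0.3, 0.3, -0.7]
gripper_width: 40.2
time_s: 24.75
ee_pos: [516.5, -277.0, 53.3]
ee_rot: [180.0, 0.0, 79.4]
force: [-0.3, -0.3, 0.7]
gripper_width: 40.0
[ 516.51237393 -277.11723746   53.44079384] [1.79947690e+02 2.00570509e-02 7.94328361e+01] [ 0.16108951 -0.5064293  -1.15423965]
shift [ 0.0001 -0.      0.0099] roll 0.03 rows 0.1590638855289035 0.0030687897983078406
3770 ((478.798828125, -264.8942565917969), (110.56553649902344, 219.2290802001953), 73.01883697509766)
```

Lower the last 10 mm slowly and hold, watching the force.

```bash
python3 -m pendant '[{"xyz":[0,0,0.003],"roll":0,"jaw":0.7},{"xyz":[0,0,0.006],"roll":0,"jaw":0.7},{"xyz":[0,0,0.008],"roll":0,"jaw":0.7},{"xyz":[0,0,0.009],"roll":0,"jaw":0.7},{"xyz":[0,0,0.01],"roll":0,"jaw":0.7},{"xyz":[0,0,0.01],"roll":0,"jaw":0.7},{"xyz":[0,0,0.01],"roll":0,"jaw":0.7},{"xyz":[0,0,0.01],"roll":0,"jaw":0.7}]'
```

```text
time_s: 25.8
ee_pos: [516.3, -277.0, 43.2]
ee_rot: [180.0, 0.0, 79.4]
force: [-1.1, -0.3, 3.4]
gripper_width: 39.7
```

```bash
python3 -c "
from h import *
print([env.state()[k] for k in('ee_pos','force')])
shot('scene','s13');s=load('s13');print(pix(s,257,150))"
```

```text
[array([ 516.25765418, -277.01700672,   43.21947607]), array([-1.14928576, -0.31189376,  3.36500109])]
[ 536.59779685 -247.79756747   88.67007856]
```

```bash
python3 -m pendant '[{"xyz":[0,0,0],"roll":0,"jaw":0.5},{"xyz":[0,0,0],"roll":0,"jaw":0.3},{"xyz":[0,0,0],"roll":0,"jaw":0.3},{"xyz":[0,0,0],"roll":0,"jaw":0.3},{"xyz":[0,0,-0.02],"roll":0,"jaw":0.3},{"xyz":[0,0,-0.06],"roll":0,"jaw":0.3},{"xyz":[0,0,-0.11],"roll":0,"jaw":0.3},{"xyz":[0,0,-0.15],"roll":0,"jaw":0.3}]'
python3 -m pendant '[{"xyz":[0,0,0],"roll":0,"jaw":0.3},{"xyz":[0,0,0],"roll":0,"jaw":0.3},{"xyz":[0,0,0],"roll":0,"jaw":0.3},{"xyz":[0,0,0],"roll":0,"jaw":0.3},{"xyz":[0,0,0],"roll":0,"jaw":0.3},{"xyz":[0,0,0],"roll":0,"jaw":0.3},{"xyz":[0,0,0],"roll":0,"jaw":0.3},{"xyz":[0,0,0],"roll":0,"jaw":0.3}]'
python3 - <<'E'
from h import *
shot('wrist','w14'); f=load('w14'); q=cloud(f).reshape(-1,3)
m=(np.hypot(q[:,0]-516,q[:,1]+277)<40)&(q[:,2]>65)&(q[:,2]<95); print(m.sum(),cv2.minAreaRect(q[m,:2].astype(np.float32)),np.percentile(q[m,2],[5,50,95]))
shot('scene','s14'); g=load('s14')
a=cv2.resize(g['img'][100:280,150:450],(600,360),interpolation=2); b=cv2.resize(f['img'][100:400,100:540],(352,240))
c=np.zeros((600,600,3),np.uint8); c[:360]=a; c[360:,:352]=b; cv2.imwrite('pics/fin.png',c)
E
```

```text
time_s: 26.85
ee_pos: [516.5, -277.1, 195.0]
ee_rot: [179.9, 0.0, 79.4]
force: [-0.0, 0.2, 0.5]
gripper_width: 63.9
time_s: 27.85
ee_pos: [516.2, -277.0, 193.0]
ee_rot: [180.0, 0.0, 79.4]
force: [-0.3, -0.8, -0.4]
gripper_width: 63.7
1154 ((515.6104736328125, -276.9047546386719), (39.5440673828125, 33.56163787841797), 80.17127227783203) [72.79361674 79.21748656 80.69873388]
```

View pics/fin.png

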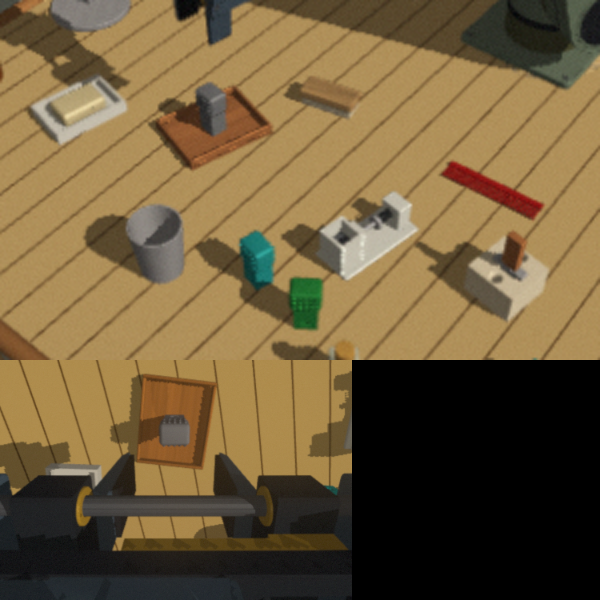

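The brush stands upright in the tray (top at 79 mm, which puts its underside on the floor), the key hangs in the holder, and the gripper is clear.

```bash
python3 -c "
from h import *
env.job_done(); print(env.state()['time_s'])"
```

```text
the job is handed in; nothing more can be done
the job is handed in; nothing more can be done
```

The job is done and handed in after about 28 s of robot time. `job_done` gives no verdict, so I can't say how it was judged.

**What I did:**
- My first lift of the key caught only the top of the handle, about 17 mm too high, because the fingers were still closing. I put the key back in the holder and gripped it again properly.
- I straddled the bar, pushed the collar back by about 13 mm (estimated) at roughly 4 N and held it there; the brush popped up.
- I released the bar, hung the key back in its slot, then lifted the brush out and set it down in the tray while still gripped. It touched the tray floor at about 3.4 N before I let go.

**Last checks:**

| Item | Result |
|---|---|
| Brush in tray | top at about 79 mm (79 expected), within about 1 mm of where I put it down, upright in the picture |
| Key in holder | handle top at 108.6 mm when last measured after release (108.5 at the start) |
| Spring bar | looked back at rest in the wrist picture after I released it; not measured afterwards |
| Other things on the shelf | cup, comb, soap dish, nail brush and look-alikes look unmoved in the last picture; jar out of view, perfume bottle only partly in it |
| Gripper | 64 mm open, well above the tray, touching nothing |

None of these checks failed. The only slight difference was the key's position: its last reading was about 1.5–2 mm from the holder's centre along y, well inside the 9 mm allowed.

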